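# Bring the mixing ball to the strained paint

### The job

The strained paint in the tin is to get its steel mixing ball: lift the wire strainer out of the tin by its wooden knob, hang it by its wire bail on the hook of the drip stand and let go of it. Then lift the spouted dish by its handle and, keeping it level so that the ball stays in the middle, turn it a quarter turn so that the handle points back towards you and the pouring lip points right, and bring the lip a few centimetres above the middle of the tin's mouth. Finish still holding the dish there, steady and ready to tip; do not tip the ball out, shift the tin or knock anything over.

Things in the scene. Friction and masses are not known exactly. Their poses are not given: they have to be found in the camera images.
- tin: loose paint-smeared round tin, open at the top, full and heavy (about 0.8 kg), 94 mm across, 95 mm high, mouth about 76 mm wide; origin at the centre of its underside
- tin_mouth (a point): centre of the tin's mouth, level with its rim, 95 mm above the tin's underside
- strainer: wire-mesh strainer basket (90 g) hung in the tin's mouth by its flange (92 mm across, underside 40 mm above the origin; basket 64 mm wide). A bail of 5 mm wire in the strainer's own y-z plane rises from the flange at y = +-42 mm to a peak 114 mm up; on the peak an upright round wooden knob, 18 mm thick, 121 to 157 mm up. Origin: centre of the basket's bottom, at first 55 mm above the table; z up
- strainer_knob (a point): middle of the wooden knob, 139 mm above the strainer's origin: the place to grip, from above. Closing the fingers along the strainer's y keeps them clear of the hook's tip when hanging it; fingertips stay above the wire peak, 25 mm lower
- strainer_bail (a point): peak of the bail (centre of the 5 mm wire), 114 mm above the strainer's origin; the opening between it and the flange is 68 mm high
- stand: fixed drip stand: wooden board 200 x 115 x 18 mm with a white tub lid on it, dark steel post 90 mm behind the origin, upturned hook of 8 mm rod coming forward from the post along the stand's -x. Origin: on the table under the hook's seat; x points from the hook's tip to the post. The bail has to lie across the hook: strainer y along stand y, either way round
- hook_seat (a point): lowest point of the hook's upper side, 199 mm above the table, where the bail rests once hung (the bail wire's centre then stands 2 to 3 mm higher). Behind it the hook rises gently to 217 mm at the post; nothing stands higher
- hook_tip (a point): top end of the hook's upturned tip, 20 mm in front of the seat (stand -x) and 221 mm above the table; the bail has to pass over it from the front
- dish: white enamel dish with dark blue rim, 123 mm across, 28 mm high, shallowly dished, 160 g. Wooden handle 58 x 16 x 26 mm (long, thick, high) along the dish's own -x, 67 to 125 mm off the centre, 13 to 39 mm above the underside; pouring lip at its own -y side. Origin: centre of the underside, z up. Wanted at the end: dish x along world +x (away from the robot), so the lip is at world -y
- dish_grip (a point): middle of the dish's handle, 96 mm from the centre and 26 mm above the underside; grip across the 16 mm (along the dish's y)
- dish_lip (a point): tip of the dish's pouring lip, 70 mm from the centre on the dish's -y side, 24 mm above the underside
- dish_center (a point): middle of the dish's inner floor, 4 mm above the underside. The floor is flat for 12 mm round it, then rises outward at about 9 and then 15 degrees to the wall at 47 mm
- ball_center (a point): centre of the loose polished steel ball, 22 mm in diameter, 44 g, which rolls freely in the dish
- table_point (a point): fixed point on the table top, 450 mm straight ahead of the robot's base; its axes are the world's (x away from the robot, y to its left)
- jar: loose empty glass jar with a red lid, 62 mm across, 86 mm high, behind the tin; origin at the centre of its underside

How it is judged:
On the way, in this order (a step that is already met when the one before it is completed fails the run):
1. the strainer hangs by its bail on the hook, let go (contact force between strainer and stand above 0.3 N and contact force between the fingers and strainer below 0.05 N and distance between strainer_bail and hook_seat below 0.02 m and angle between strainer's own z axis and vertical below 0.4 rad), for 0.4 s.
2. the dish is lifted clear of the table by its handle, level (height (world z) of dish above 0.03 m and contact force between the fingers and dish above 1 N and angle between dish's own z axis and vertical below 0.2 rad and distance between ball_center and dish_center below 0.035 m), for 0.2 s.
At the end, for the whole second after the job is handed in: Strainer untouched, bail within 20 mm of the hook's seat; dish held still, level within 8 deg, touching nothing else; handle towards robot within 17 deg; lip within 25 mm of the mouth's centre, 10 to 80 mm above the rim; ball within 20 mm of its middle; tin upright, within 30 mm of its start (contact force between strainer and stand above 0.3 N and distance between strainer_bail and hook_seat below 0.02 m and contact force between each of the arm, the fingers and strainer below 0.05 N and contact force between the fingers and dish above 1 N and contact force between dish and tin below 0.05 N and angle between dish's own z axis and vertical below 0.14 rad and linear speed of dish below 0.03 m/s and angular speed of dish below 0.15 rad/s and angle between the x axis of dish and the x axis of table_point, either way round below 0.3 rad and x of table_point in the frame of dish below -0.05 m and horizontal distance between dish_lip and tin_mouth below 0.025 m and z of dish_lip in the frame of tin between 0.105 and 0.175 m and horizontal distance between ball_center and dish_center below 0.02 m and distance between ball_center and dish_center below 0.025 m and angle between tin's own z axis and vertical below 0.1 rad and distance of tin from where it was at the start of the episode below 0.03 m); the arm keeps its last pose, push and grip.
It fails at once if the ball rolled away from the middle of the dish (more than 32 mm) or out of it (distance between ball_center and dish_center above 0.036 m).
It fails at once if the dish was tipped by more than 20 degrees (angle between dish's own z axis and vertical above 0.35 rad).
It fails at once if the tin was shifted by more than 30 mm or tipped (distance of tin from where it was at the start of the episode above 0.03 m or angle between tin's own z axis and vertical above 0.25 rad).
It fails at once if the glass jar was knocked over (angle between jar's own z axis and vertical above 0.5 rad).
It also fails if it takes over 66 s, if anything falls off the work surface, if the arm or the gripper's body presses on something with over 40 N, if the wrist force passes 120 N, or if a joint passes its speed limit or range.

### The arm

A 7-joint arm with a two-finger parallel gripper is mounted at the origin on a cart in front of the work surface, level with it; the furniture and walls round the work are solid. World frame = base frame: x ahead of the robot, y to its left, z up, the work surface at z = 0. Lengths are in m, angles in rad, forces in N, time in s.
With the tool pointing down it reaches from about 0.4 to 0.925 m from the base axis. Payload 5.6 kg.
Tool frame: the origin (TCP) lies midway between the tips of the shut fingers; the grasp point (between the pads) lies 19 mm behind it; z points along the fingers, y is the line along which they close (so a half turn about z gives the same grasp; the last joint's range is limited). The gripper opens to 85 mm and grips with 20 to 120 N. Pads are 22 mm wide; open, the fingers measure 114 mm over their backs; the gripper's body (76 mm by 85 mm) begins 54 mm behind the grasp point. The pads swing forward as they close: fully open they stand 13 mm farther back than shut.
Start: joints at [1.25, 0.468, -0.012, 1.603, 0.006, 1.071, -0.056], TCP at [0.178, -0.625, 0.231] pointing down, gripper open.
Joint ranges: [-2.53, 2.53], [-0.31, 2.02], [-1.57, 1.55], [0.28, 2.44], [-1.29, 4.43], [0.15, 1.84], [-2.92, 2.92]. Speed limits (rad/s): [2.57, 2.57, 3.14, 3.14, 3.14, 3.14, 3.14].

### API

Orientations are given as a unit quaternion [w, x, y, z].
In Python, from workcell import bot gives the robot as it stands. The module is installed in compiled form; this text tells all that it offers.
- The arm moves only by the tool arm_command, never from a script. Its argument "steps" is one flat list of numbers, 7 for each row, row after row: the turn, a rotation vector about the world's x, y, z in rad, then the shift along the world's x, y, z in m, then the opening, from -1 (shut) to 1 (fully open), so that 0 is half open. A call has 1 to 12 rows; each row shifts and turns the commanded pose from where the row before left it; what a row does not reach is not made up. A row lasts 1/12 s, in which the tool goes at most 41.7 mm and 7.16 degrees, less where a joint would pass 70% of its speed; a pose out of reach is approached as far as the arm can. A call is refused whole if a number of a shift passes 0.0417 or a number of a turn 0.125, either way. A call with a gripper value outside its range is refused whole. The fingers move at their own pace and stop on an object; the grip force is fixed at half the most. Time passes only in rows, so rows that do not move let the fingers close. It gives the time, the measured TCP pose, the force, the opening and the grip force at its end, in the units of the state.
- bot.get_state(): the state, without advancing time (a new reading comes with each control period).
- bot.capture(name): name is "side" or "top"; returns (picture, depth): 384x512x3 uint8, red, green, blue; 384x512 float32, m along the optical axis (not along the pixel's ray), 0 where there is no reading.
- bot.camera_info(name): a dict with "camera_matrix" (3x3 intrinsics, pixels), "k1" (the pictures are not rectified: a ray, as slopes to the right and down, at radius r is drawn at 1 + k1 r^2 times it, then the intrinsics apply), "camera_from_world" (4x4, takes a point from world to camera coordinates). Camera axes: x right, y down, z forward; pixel columns grow to the right and rows downward; lengths in m; the calibration is good to about 2 mm. A picture is of the moment at which its call begins. camera_info takes no time and is no camera call.
- bot.hand_in(): hands the job in; it is judged then, once.
Trained networks look in the newest picture that a camera, given by its name, has taken for a name from the list of things; names that differ only in an ending like _2 or _b are one class to them, and where a whole thing is asked for, a point or a joint stands for the part that bears it (a point fixed in the world has none). Each returns a list of dicts, best first, with "confidence" (0 to 1); they miss things now and then, are a little off and sometimes report something else, mostly with a low value. They report only what shows in the picture. A call takes as long as a camera call.
- bot.recognise(camera, thing): "extent" ([left, top, right, bottom] in pixels, round what is visible of it).
The state is a dict: "clock": time; "q": joint angles; "qd": joint speeds; "joint_torque": joint torques, N m; "position": TCP position; "tcp_rot": TCP orientation; "contact_force": force on the tool from outside, world axes, zero at the start; "wrist_torque": the same for the moment, N m; "gripper_width": opening from 0.0 (shut) to 1.0 (fully open); "grip_force": force on a finger pad.
Only numpy, scipy, OpenCV 4.12 (cv2) and the standard library are available. Lean on these libraries where they do the work, as an engineer would, in place of code of your own. Each camera call takes 0.05 s, during which the arm holds its last target. There are 200 camera calls.

## Working session

There is one attempt and no reset: what is moved stays moved. The work goes in short steps, Python scripts to look and compute and a tool call to move; the robot and the scene stay as the last step left them, time stands still between calls to the robot, and variables do not carry over. Pictures are saved under pics/ and viewed, at most 10 in all, crops included, and the job is handed in when it is done.

Besides the shell and the picture viewer there is one more tool, called after "Request:" as name(argument=value, ...), one argument or row to a line, values as JSON. arm_command: Moves the arm, as the interface text tells. Its arguments: {"type":"object","properties":{"steps":{"type":"array"}},"required":["steps"]}

```bash
mkdir -p pics; cat > h.py <<'E'
import numpy as np, cv2
from workcell import bot
def rays(cam,uv):
    i=bot.camera_info(cam);K=np.array(i["camera_matrix"]);k=i["k1"]
    d=(np.atleast_2d(uv).astype(float)-K[:2,2])/[K[0,0],K[1,1]]
    u=d.copy()
    for _ in range(20): u=d/(1+k*(u**2).sum(1,keepdims=True))
    return u,np.linalg.inv(np.array(i["camera_from_world"]))
def world(cam,uv,z):  # z depth along axis
    u,T=rays(cam,uv);p=np.c_[u,np.ones(len(u))]*np.reshape(z,(-1,1))
    return p@T[:3,:3].T+T[:3,3]
def plane(cam,uv,h):
    u,T=rays(cam,uv);d=np.c_[u,np.ones(len(u))]@T[:3,:3].T
    return T[:3,3]+d*((h-T[2,3])/d[:,2])[:,None]
def cloud(cam,depth,ext=None):
    v,u=np.mgrid[0:384,0:512];m=depth>0
    if ext is not None:
        l,t,r,b=ext;m&=(u>=l)&(u<=r)&(v>=t)&(v<=b)
    uv=np.c_[u[m],v[m]];return uv,world(cam,uv,depth[m])
E
python3 - <<'E'
from h import *
print(bot.get_state())
for c in("top","side"):
    im,d=bot.capture(c);np.savez(f"{c}0.npz",im=im,d=d)
    cv2.imwrite(f"pics/{c}0.png",im[:,:,::-1])
    i=bot.camera_info(c);print(c,i["k1"],np.linalg.inv(np.array(i["camera_from_world"])).round(3).tolist(),(d>0).mean())
    for t in["tin","strainer","strainer_knob","strainer_bail","stand","hook_seat","hook_tip","dish","dish_grip","dish_lip","ball_center","jar"]:
        print(c,t,[(np.round(x["extent"],0).tolist(),round(x["confidence"],2)) for x in bot.recognise(c,t)[:2]])
E
```

```text
{'clock': 0.0, 'q': array([ 1.25000586,  0.46839506, -0.01158312,  1.60365102,  0.00600011,
        1.0713696 , -0.05628588]), 'qd': array([ 0.00047802, -0.0014188 , -0.00019268, -0.0007973 ,  0.00119169,
        0.00018286,  0.00034712]), 'joint_torque': array([ 2.05701522e-04, -5.32386303e+01,  2.16153008e-02, -2.51309127e+01,
        1.15044485e-02,  7.87617580e-03, -1.19194178e-05]), 'position': array([ 0.17801809, -0.62456161,  0.23031537]), 'tcp_rot': array([-8.74084578e-04,  9.90373812e-01,  1.38415725e-01, -1.89553248e-04]), 'contact_force': array([-0.16372867,  0.22401626,  0.25502046]), 'wrist_torque': array([-0.0091673 , -0.04942367, -0.01046381]), 'grip_force': 0.0, 'gripper_width': 1.0005380323889956}
top -0.10926651945663349 [[-0.025, -0.996, 0.091, 0.475], [-0.999, 0.023, -0.023, -0.047], [0.02, -0.091, -0.996, 1.333], [0.0, 0.0, 0.0, 1.0]] 0.9960530598958334
top tin [([232.0, 178.0, 253.0, 203.0], 0.64)]
top strainer [([224.0, 181.0, 256.0, 203.0], 0.56)]
top strainer_knob [([226.0, 175.0, 255.0, 206.0], 0.71)]
top strainer_bail [([226.0, 175.0, 256.0, 203.0], 0.8)]
t
[... 511 characters left out ...]
432, 0.308, -0.848, 0.985], [0.009, -0.939, -0.345, 0.576], [0.0, 0.0, 0.0, 1.0]] 0.9595184326171875
side tin []
side strainer [([238.0, 170.0, 274.0, 221.0], 0.87), ([220.0, 250.0, 273.0, 300.0], 0.26)]
side strainer_knob [([242.0, 170.0, 273.0, 220.0], 0.65)]
side strainer_bail [([239.0, 172.0, 273.0, 222.0], 0.57)]
side stand [([247.0, 144.0, 308.0, 219.0], 0.81)]
side hook_seat [([242.0, 143.0, 311.0, 220.0], 0.8), ([246.0, 172.0, 275.0, 222.0], 0.3)]
side hook_tip [([242.0, 144.0, 312.0, 215.0], 0.69)]
side dish [([219.0, 250.0, 273.0, 297.0], 0.82)]
side dish_grip [([226.0, 253.0, 271.0, 300.0], 0.77)]
side dish_lip []
side ball_center []
side jar [([219.0, 189.0, 238.0, 225.0], 0.79)]
```

```bash
python3 - <<'E'
from h import *
t=np.load("top0.npz")["im"];s=np.load("side0.npz")["im"]
cv2.imwrite("pics/topc.png",cv2.resize(t[110:260,140:360,::-1],None,fx=3.6,fy=3.6,interpolation=cv2.INTER_CUBIC))
cv2.imwrite("pics/sidec.png",cv2.resize(s[130:310,180:340,::-1],None,fx=3.3,fy=3.3,interpolation=cv2.INTER_CUBIC))
E
```

```text
(no output)
```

View pics/topc.png

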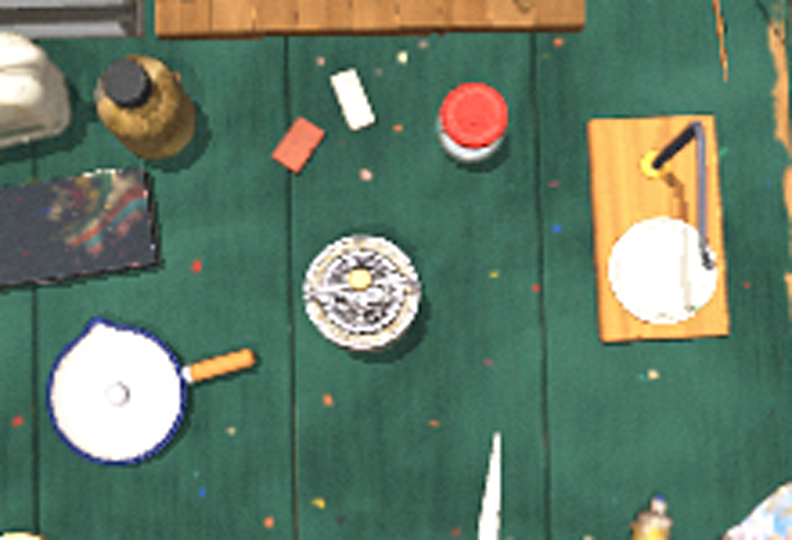

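View pics/sidec.png

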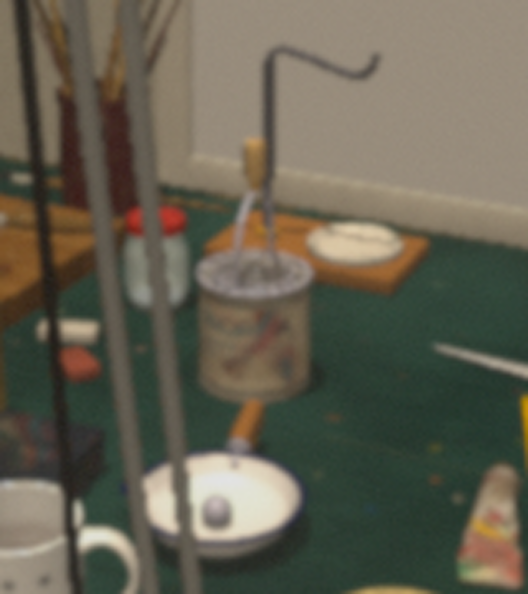

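```bash
cat > m.py <<'E'
from h import *
z=np.load("top0.npz");im=z["im"];d=z["d"];hsv=cv2.cvtColor(im,cv2.COLOR_RGB2HSV)
C=lambda x,y:[x/3.6+140-.36,y/3.6+110-.36]
uv,P=cloud("top",d,[140,110,360,260]);H=hsv[uv[:,1],uv[:,0]].astype(int);R=im[uv[:,1],uv[:,0]].astype(int)
def near(c,r):return np.hypot(*(uv-np.array(c)).T)<r
def circ(p):
    A=np.c_[2*p,np.ones(len(p))];s=np.linalg.lstsq(A,(p**2).sum(1),rcond=None)[0];return s[:2],np.sqrt(s[2]+s[:2]@s[:2])
# tin
n=near(C(361,292),20)
g=n&(P[:,2]>.08)&(P[:,2]<.115);print("tin rim pts",g.sum(),np.median(P[g],0).round(4))
c,_=cv2.findContours(((hsv[:,:,1]<110)&(np.hypot(*np.meshgrid(np.arange(512)-C(361,292)[0],np.arange(384)-C(361,292)[1]))<19)).astype(np.uint8),0,1)
c=max(c,key=len)[:,0];print("tin circ (z.1)",circ(plane("top",c,.097)[:,:2]))
print("rim cloud circ extent",P[g].min(0),P[g].max(0), "enc",cv2.minEnclosingCircle(P[g][:,:2].astype(np.float32)))
k=n&(P[:,2]>.17);print("knob cloud",P[k].round(3).tolist());print("knob px",plane("top",[C(359,278)],.205))
b=n&(P[:,2]>.11)&(P[:,2]<.18);print("bail cloud",P[b].round(3).tolist())
# dish
n=near(C(117,393),24)
blue=n&(H[:,0]>105)&(H[:,0]<130)&(H[:,1]>100);print("dish rim",blue.sum(),circ(plane("top",uv[blue],.027)[:,:2]))
w=near(C(220,367),13)&(H[:,0]<20)&(H[:,1]>110);q=plane("top",uv[w],.038);print("handle",w.sum(),q.mean(0),"z",np.median(P[w][:,2]))
pc=q[:,:2]-q[:,:2].mean(0);u,s,v=np.linalg.svd(pc);print("dir",v[0],(pc@v[0]).min(),(pc@v[0]).max())
print("ball",plane("top",[C(117,393)],.02),"lip",plane("top",[C(97,320)],.025))
# stand board
brown=near(C(660,228),38)&(P[:,2]<.04)&(((H[:,0]<22)&(H[:,1]>100))|((H[:,1]<60)&(H[:,2]>180)))&(uv[:,0]<C(735,0)[0])&(uv[:,0]>C(580,0)[0])&(uv[:,1]<C(0,345)[1])&(uv[:,1]>C(0,112)[1])
q=plane("top",uv[brown],.018)[:,:2];print("board",brown.sum(),cv2.minAreaRect(q.astype(np.float32)))
dk=near(C(700,200),36)&(P[:,2]>.12)&(P[:,2]<.26);print("hook cloud");print(np.c_[uv[dk],P[dk].round(3)].tolist())
print("jar",plane("top",[C(474,115)],.086))
E
python3 m.py
```

```text
tin rim pts 456 [ 0.5798 -0.0268  0.0959]
tin circ (z.1) (array([ 0.57704134, -0.02551329]), np.float64(0.05280707586057003))
rim cloud circ extent [ 0.53050851 -0.07396234  0.08015888] [0.62424512 0.01885473 0.10762888] enc ((0.5772263407707214, -0.027257919311523438), 0.047235000878572464)
knob cloud [[0.586, -0.025, 0.205], [0.585, -0.028, 0.212], [0.586, -0.031, 0.205], [0.583, -0.023, 0.21], [0.583, -0.026, 0.21], [0.583, -0.028, 0.212], [0.583, -0.031, 0.211], [0.583, -0.034, 0.209], [0.581, -0.02, 0.206], [0.58, -0.023, 0.21], [0.58, -0.025, 0.21], [0.58, -0.028, 0.21], [0.58, -0.031, 0.209], [0.58, -0.034, 0.212], [0.577, -0.02, 0.212], [0.577, -0.023, 0.212], [0.577, -0.025, 0.211], [0.577, -0.028, 0.211], [0.577, -0.031, 0.212], [0.577, -0.034, 0.21], [0.578, -0.036, 0.207], [0.581, -0.044, 0.17], [0.575, -0.02, 0.209], [0.575, -0.023, 0.214], [0.575, -0.025, 0.212], [0.575, -0.028, 0.212], [0.575, -0.031, 0.211], [0.574, -0.033, 0.213], [0.575, -0.036, 0.203], [0.578, -0.039, 0.172], [0.576, -0.013, 0.171], [0.572, -0.022, 0.207], [0.572, -0.025, 0.213], [0.572, -0.028, 0.
[... 6940 characters left out ...]
, -0.294, 0.2], [334.0, 180.0, 0.592, -0.288, 0.2], [335.0, 180.0, 0.591, -0.29, 0.204], [336.0, 180.0, 0.592, -0.294, 0.198], [334.0, 181.0, 0.589, -0.287, 0.203], [335.0, 181.0, 0.589, -0.29, 0.203], [336.0, 181.0, 0.588, -0.292, 0.206], [334.0, 182.0, 0.586, -0.287, 0.204], [335.0, 182.0, 0.585, -0.288, 0.211], [336.0, 182.0, 0.584, -0.289, 0.219], [337.0, 182.0, 0.584, -0.292, 0.219], [335.0, 183.0, 0.582, -0.288, 0.213], [336.0, 183.0, 0.582, -0.289, 0.22], [337.0, 183.0, 0.582, -0.292, 0.218], [338.0, 183.0, 0.582, -0.295, 0.218], [335.0, 184.0, 0.579, -0.288, 0.213], [336.0, 184.0, 0.579, -0.288, 0.222], [337.0, 184.0, 0.578, -0.291, 0.222]]
jar [[ 0.7256911  -0.12444106  0.086     ]]
```

The crops show the dish at top-left (ball in the middle, lip up, handle to the right). The tin with its strainer is in the middle of the picture, with the jar behind it. The stand is on the right with its hook coming towards the robot. The fits agree with the given sizes:

| Thing | Position (x, y) in m | Yaw |
|---|---|---|
| Tin and knob | (0.577, -0.027) | about 7° |
| Hook seat | (0.598, -0.289) | about 1.3° |
| Dish centre | (0.499, 0.1915) | about 103.7° |

The knob top is at 0.212 m.

Request:
arm_command(
  steps=[0, 0, -0.002, 0.006, 0.009, 0.001, 1, 0, 0, -0.005, 0.012, 0.018, 0.002, 1, 0, 0, -0.007, 0.018, 0.027, 0.003, 1, 0, 0, -0.007, 0.018, 0.027, 0.003, 1, 0, 0, -0.007, 0.018, 0.027, 0.003, 1, 0, 0, -0.007, 0.018, 0.027, 0.003, 1, 0, 0, -0.007, 0.018, 0.027, 0.003, 1, 0, 0, -0.007, 0.018, 0.027, 0.003, 1, 0, 0, -0.007, 0.018, 0.027, 0.003, 1, 0, 0, -0.007, 0.018, 0.027, 0.003, 1, 0, 0, -0.007, 0.018, 0.027, 0.003, 1, 0, 0, -0.007, 0.018, 0.027, 0.003, 1],
)

```text
clock: 2.3
position: [0.3769, -0.3258, 0.2647]
tcp_rot: [0.0, 0.995, 0.1, 0.0]
contact_force: [1.4, -0.2, 0.0]
gripper_width: 0.998
grip_force: 0.0
```

Request:
arm_command(
  steps=[0, 0, -0.007, 0.018, 0.027, 0.003, 1, 0, 0, -0.007, 0.018, 0.027, 0.003, 1, 0, 0, -0.007, 0.018, 0.027, 0.003, 1, 0, 0, -0.007, 0.018, 0.027, 0.003, 1, 0, 0, -0.007, 0.018, 0.027, 0.003, 1, 0, 0, -0.007, 0.018, 0.027, 0.003, 1, 0, 0, -0.007, 0.018, 0.027, 0.003, 1, 0, 0, -0.007, 0.018, 0.027, 0.003, 0.2, 0, 0, -0.007, 0.018, 0.027, 0.003, 0.2, 0, 0, -0.007, 0.018, 0.027, 0.003, 0.2, 0, 0, -0.005, 0.012, 0.018, 0.002, 0.2, 0, 0, -0.002, 0.006, 0.009, 0.001, 0.2],
)

```text
clock: 3.3
position: [0.5751, -0.0267, 0.2977]
tcp_rot: [-0.001, 0.998, 0.064, 0.001]
contact_force: [-0.3, -0.8, -0.5]
gripper_width: 0.596
grip_force: 0.0
```

Request:
arm_command(
  steps=[0, 0, 0, 0, 0, 0, 0.2, 0, 0, 0, 0, 0, 0, 0.2],
)

```text
clock: 3.47
position: [0.5736, -0.0315, 0.297]
tcp_rot: [0.0, 0.998, 0.062, -0.001]
contact_force: [-0.0, -0.3, 0.7]
gripper_width: 0.599
grip_force: 0.0
```

```bash
cat > st.py <<'E'
from h import *
from scipy.spatial.transform import Rotation as R
s=bot.get_state();q=s["tcp_rot"];M=R.from_quat([q[1],q[2],q[3],q[0]]).as_matrix()
print("t",round(s["clock"],2),"pos",s["position"].round(4),"line",np.degrees(np.arctan2(-M[1,1],-M[0,1])).round(2),"zaxis",M[:,2].round(4),"w",round(s["gripper_width"],3),"gf",round(s["grip_force"],1),"F",np.round(s["contact_force"],2),"q",s["q"].round(2))
E
python3 st.py
```

```text
t 3.47 pos [ 0.5736 -0.0315  0.297 ] line 97.11 zaxis [-1.e-03 -8.e-04 -1.e+00] w 0.599 gf 0.0 F [-0.  -0.3  0.7] q [ 0.3   0.31 -0.38  1.7   0.13  1.16 -1.56]
```

Request:
arm_command(
  steps=[0, 0, 0, 0.002, 0.002, -0.006, 0.2, 0, 0, 0, 0.001, 0.001, -0.014, 0.2, 0, 0, 0, 0, 0, -0.018, 0.2, 0, 0, 0, 0, 0, -0.018, 0.2, 0, 0, 0, 0, 0, -0.018, 0.2, 0, 0, 0, 0, 0, -0.018, 0.2, 0, 0, 0, 0, 0, -0.013, 0.2, 0, 0, 0, 0, 0, -0.008, 0.2, 0, 0, 0, 0, 0, -0.004, 0.2, 0, 0, 0, 0, 0, 0, 0.2, 0, 0, 0, 0, 0, 0, 0.2],
)

```text
clock: 4.38
position: [0.5774, -0.0286, 0.1808]
tcp_rot: [0.0, 0.998, 0.061, 0.0]
contact_force: [0.3, 0.2, 0.0]
gripper_width: 0.598
grip_force: 0.0
```

```bash
python3 st.py; python3 - <<'E'
from h import *
im,d=bot.capture("side");cv2.imwrite("pics/s1.png",cv2.resize(im[130:260,200:340,::-1],None,fx=4,fy=4,interpolation=cv2.INTER_CUBIC))
E
```

```text
t 4.38 pos [ 0.5774 -0.0286  0.1808] line 97.04 zaxis [ 7.e-04 -2.e-04 -1.e+00] w 0.598 gf 0.0 F [0.32 0.15 0.03] q [ 0.27  0.44 -0.36  1.81  0.19  0.93 -1.62]
```

View pics/s1.png

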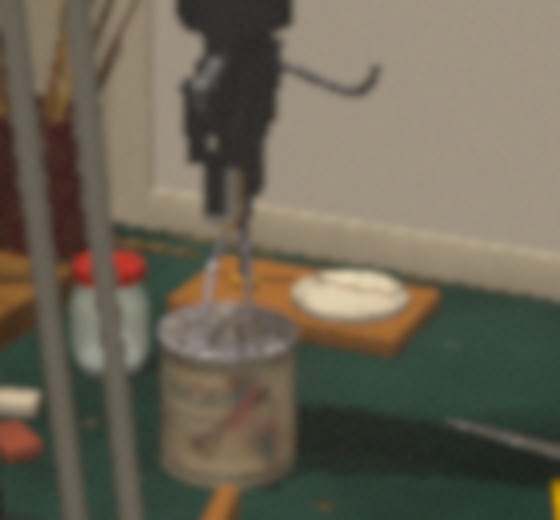

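The fingers straddle the knob (about px 235,190 in the crop), above the wire peak. Next I close on it and lift.

Request:
arm_command(
  steps=[0, 0, 0, 0, 0, 0, -1, 0, 0, 0, 0, 0, 0, -1, 0, 0, 0, 0, 0, 0, -1, 0, 0, 0, 0, 0, 0, -1, 0, 0, 0, 0, 0, 0, -1, 0, 0, 0, 0, 0, 0, -1],
)

```text
clock: 4.93
position: [0.5775, -0.028, 0.1807]
tcp_rot: [0.0, 0.998, 0.062, 0.0]
contact_force: [-0.3, 0.0, 2.1]
gripper_width: 0.191
grip_force: 58.5
```

Request:
arm_command(
  steps=[0, 0, 0, 0, 0, 0.003, -1, 0, 0, 0, 0, 0, 0.006, -1, 0, 0, 0, 0, 0, 0.009, -1, 0, 0, 0, 0, 0, 0.012, -1, 0, 0, 0, 0, 0, 0.012, -1, 0, 0, 0, 0, 0, 0.012, -1, 0, 0, 0, 0, 0, 0.012, -1, 0, 0, 0, 0, 0, 0.009, -1, 0, 0, 0, 0, 0, 0.006, -1, 0, 0, 0, 0, 0, 0.003, -1, 0, 0, 0, 0, 0, 0, -1],
)

```text
clock: 5.85
position: [0.5775, -0.0281, 0.265]
tcp_rot: [0.0, 0.998, 0.062, 0.001]
contact_force: [-0.0, -0.5, -1.5]
gripper_width: 0.191
grip_force: 58.5
```

```bash
python3 st.py; python3 - <<'E'
from h import *
im,d=bot.capture("side");cv2.imwrite("pics/s2.png",cv2.resize(im[130:260,200:340,::-1],None,fx=4,fy=4,interpolation=cv2.INTER_CUBIC))
E
```

```text
t 5.85 pos [ 0.5775 -0.0281  0.265 ] line 97.09 zaxis [ 1.e-03 -2.e-04 -1.e+00] w 0.191 gf 58.5 F [-0.02 -0.46 -1.51] q [ 0.29  0.35 -0.38  1.73  0.14  1.09 -1.58]
```

View pics/s2.png

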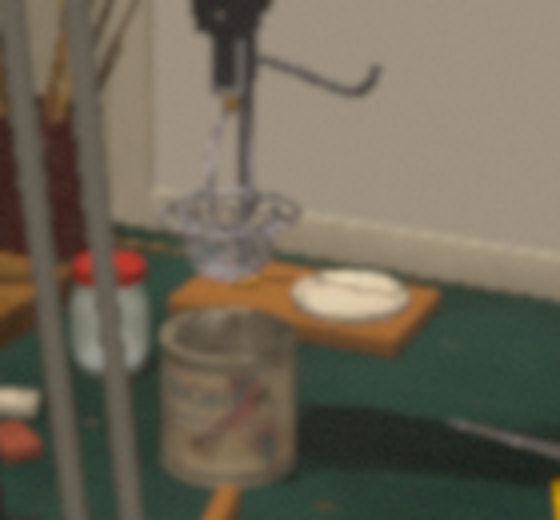

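The strainer hangs clear above the tin at crop px (230,240), and the tin has not moved. Next I carry it to the front of the hook.

Request:
arm_command(
  steps=[0, 0, -0.002, -0.001, -0.005, 0, -1, 0, 0, -0.004, -0.002, -0.01, 0, -1, 0, 0, -0.006, -0.003, -0.015, 0, -1, 0, 0, -0.008, -0.003, -0.02, 0, -1, 0, 0, -0.008, -0.003, -0.02, 0, -1, 0, 0, -0.008, -0.003, -0.02, 0, -1, 0, 0, -0.008, -0.003, -0.02, 0, -1, 0, 0, -0.008, -0.004, -0.02, 0, -1],
)

```text
clock: 6.57
position: [0.5542, -0.1611, 0.2639]
tcp_rot: [0.0, 0.999, 0.035, -0.0]
contact_force: [0.4, 0.3, -0.5]
gripper_width: 0.192
grip_force: 58.5
```

Request:
arm_command(
  steps=[0, 0, -0.008, -0.004, -0.02, 0, -1, 0, 0, -0.008, -0.004, -0.02, 0, -1, 0, 0, -0.008, -0.003, -0.02, -0.001, -1, 0, 0, -0.008, -0.003, -0.02, -0.002, -1, 0, 0, -0.008, -0.003, -0.02, -0.002, -1, 0, 0, -0.006, -0.003, -0.015, -0.002, -1, 0, 0, -0.003, -0.002, -0.01, -0.001, -1, 0, 0, -0.001, -0.001, -0.006, 0, -1, 0, 0, 0, 0, 0, 0, -1, 0, 0, 0, 0, 0, 0, -1, 0, 0, 0, 0, 0, 0, -1],
)

```text
clock: 7.48
position: [0.5327, -0.2877, 0.2564]
tcp_rot: [-0.0, 1.0, 0.012, 0.0]
contact_force: [0.1, -0.2, -0.6]
gripper_width: 0.194
grip_force: 58.5
```

```bash
python3 st.py; python3 - <<'E'
from h import *
im,d=bot.capture("side");cv2.imwrite("pics/s3.png",cv2.resize(im[100:230,220:360,::-1],None,fx=4,fy=4,interpolation=cv2.INTER_CUBIC))
E
```

```text
t 7.48 pos [ 0.5327 -0.2877  0.2564] line 91.36 zaxis [ 4.e-04  7.e-04 -1.e+00] w 0.194 gf 58.5 F [ 0.14 -0.17 -0.58] q [ 0.63  0.39 -0.25  1.68  0.1   1.09 -1.19]
```

View pics/s3.png

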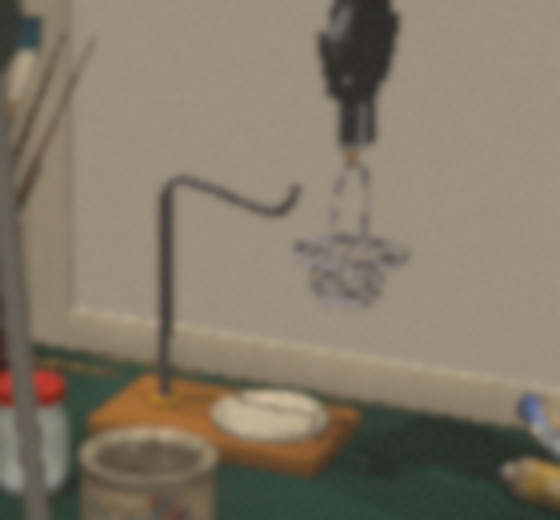

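The strainer (crop px 350,240) stands in front of the hook tip (297,188), with its bail above the tip. Next I move it forward and then down.

Request:
arm_command(
  steps=[0, 0, 0, 0.003, 0, 0, -1, 0, 0, 0, 0.006, -0.001, 0, -1, 0, 0, 0, 0.009, 0, 0, -1, 0, 0, 0, 0.01, 0, 0, -1, 0, 0, 0, 0.01, 0, 0, -1, 0, 0, 0, 0.01, 0, 0, -1, 0, 0, 0, 0.008, 0, 0, -1, 0, 0, 0, 0.006, 0, 0, -1, 0, 0, 0, 0.003, 0, 0, -1, 0, 0, 0, 0, 0, 0, -1, 0, 0, 0, 0, 0, 0, -1],
)

```text
clock: 8.45
position: [0.5971, -0.2901, 0.2561]
tcp_rot: [-0.0, 1.0, 0.011, -0.0]
contact_force: [-0.6, 0.6, -1.2]
gripper_width: 0.189
grip_force: 58.5
```

Request:
arm_command(
  steps=[0, 0, 0, 0, 0, -0.004, -1, 0, 0, 0, 0, 0, -0.007, -1, 0, 0, 0, 0, 0, -0.008, -1, 0, 0, 0, 0, 0, -0.008, -1, 0, 0, 0, 0, 0, -0.006, -1, 0, 0, 0, 0, 0, -0.004, -1, 0, 0, 0, 0, 0, -0.002, -1, 0, 0, 0, 0, 0, -0.002, -1, 0, 0, 0, 0, 0, 0, -1, 0, 0, 0, 0, 0, 0, -1],
)

```text
clock: 9.28
position: [0.5974, -0.2902, 0.2156]
tcp_rot: [0.0, 1.0, 0.011, 0.0]
contact_force: [0.6, -0.4, -0.6]
gripper_width: 0.189
grip_force: 58.6
```

```bash
python3 st.py; python3 - <<'E'
from h import *
im,d=bot.capture("side");cv2.imwrite("pics/s4.png",cv2.resize(im[100:230,220:360,::-1],None,fx=4,fy=4,interpolation=cv2.INTER_CUBIC))
E
```

```text
t 9.28 pos [ 0.5974 -0.2902  0.2156] line 91.24 zaxis [ 5.e-04 -3.e-04 -1.e+00] w 0.189 gf 58.6 F [ 0.56 -0.44 -0.6 ] q [ 0.57  0.52 -0.24  1.57  0.13  1.07 -1.25]
```

View pics/s4.png

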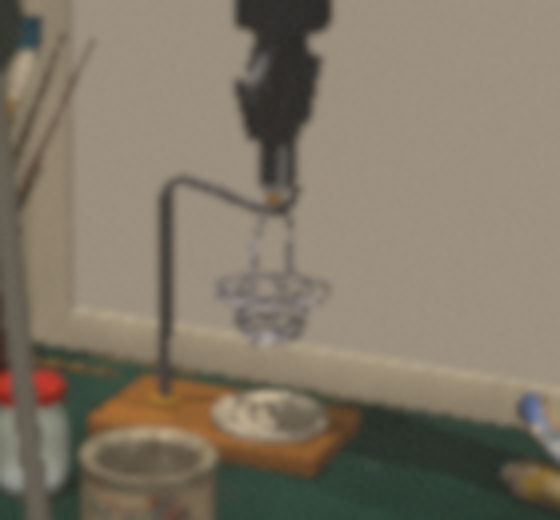

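The bail sits right over the seat (about px 270,207). I lower it 2 mm more, open, and back off upward.

Request:
arm_command(
  steps=[0, 0, 0, 0, 0, -0.001, -1, 0, 0, 0, 0, 0, -0.001, -1, 0, 0, 0, 0, 0, 0, -1, 0, 0, 0, 0, 0, 0, -1],
)

```text
clock: 9.67
position: [0.5976, -0.2902, 0.2144]
tcp_rot: [0.0, 1.0, 0.011, 0.001]
contact_force: [-1.1, 1.7, 5.5]
gripper_width: 0.194
grip_force: 59.2
```

Request:
arm_command(
  steps=[0, 0, 0, 0, 0, 0, -0.3, 0, 0, 0, 0, 0, 0, 0, 0, 0, 0, 0, 0, 0, 0, 0, 0, 0, 0, 0, 0, 0, 0, 0, 0, 0, 0.005, 0, 0, 0, 0, 0, 0, 0.01, 0, 0, 0, 0, 0, 0, 0.015, 0, 0, 0, 0, 0, 0, 0.015, 0, 0, 0, 0, 0, 0, 0.01, 0, 0, 0, 0, 0, 0, 0.005, 0, 0, 0, 0, 0, 0, 0, 0],
)

```text
schema error: expected a multiple of 7 numbers
```

```bash
python3 st.py; python3 - <<'E'
from h import *
im,d=bot.capture("side");cv2.imwrite("pics/s5.png",cv2.resize(im[100:230,220:360,::-1],None,fx=4,fy=4,interpolation=cv2.INTER_CUBIC))
E
```

```text
t 9.67 pos [ 0.5976 -0.2902  0.2144] line 91.25 zaxis [ 1.3e-03 -7.0e-04 -1.0e+00] w 0.194 gf 59.2 F [-1.11  1.71  5.52] q [ 0.57  0.52 -0.24  1.57  0.14  1.06 -1.25]
```

View pics/s5.png

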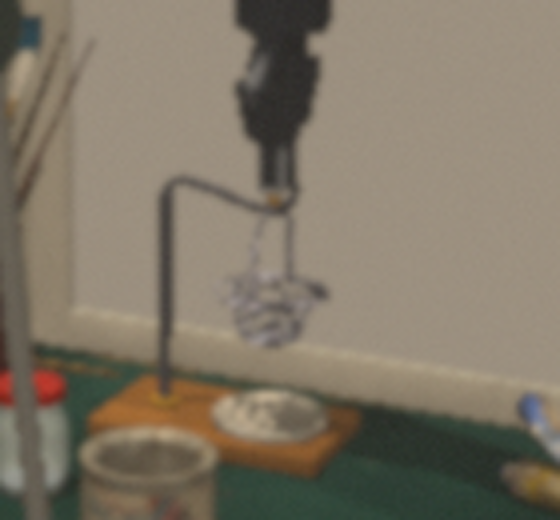

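The upward force of 5.5 N shows the bail is resting on the hook. The release call was refused because of a row-length slip on my side, so I send it again.

Request:
arm_command(
  steps=[0, 0, 0, 0, 0, 0, -0.3, 0, 0, 0, 0, 0, 0, 0, 0, 0, 0, 0, 0, 0, 0, 0, 0, 0, 0, 0, 0, 0, 0, 0, 0, 0, 0, 0.005, 0, 0, 0, 0, 0, 0, 0.01, 0, 0, 0, 0, 0, 0, 0.015, 0, 0, 0, 0, 0, 0, 0.015, 0, 0, 0, 0, 0, 0, 0.015, 0, 0, 0, 0, 0, 0, 0.01, 0, 0, 0, 0, 0, 0, 0.005, 0, 0, 0, 0, 0, 0, 0, 0],
)

```text
clock: 10.72
position: [0.5979, -0.2903, 0.2901]
tcp_rot: [0.001, 1.0, 0.011, 0.001]
contact_force: [0.0, -0.4, 0.3]
gripper_width: 0.5
grip_force: 0.0
```

```bash
python3 st.py; python3 - <<'E'
from h import *
im,d=bot.capture("side");cv2.imwrite("pics/s6.png",cv2.resize(im[100:310,180:360,::-1],None,fx=2.8,fy=2.8,interpolation=cv2.INTER_CUBIC))
E
```

```text
t 10.72 pos [ 0.5979 -0.2903  0.2901] line 91.24 zaxis [ 0.0026 -0.0012 -1.    ] w 0.5 gf 0.0 F [ 0.   -0.41  0.32] q [ 0.57  0.46 -0.24  1.49  0.12  1.2  -1.24]
```

View pics/s6.png

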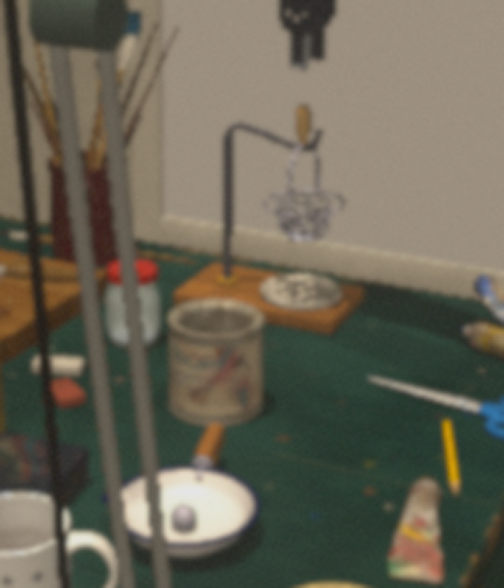

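The strainer hangs freely on the hook (crop px 303,180), the tin stands still and the ball (183,517) is in the middle of the dish. Next I go over the dish handle, turning the hand by about +1.79 rad.

Request:
arm_command(
  steps=[0, 0, 0.035, -0.0015, 0.008, 0, 0, 0, 0, 0.07, -0.003, 0.015, 0, 0, 0, 0, 0.105, -0.0045, 0.0225, 0, 0, 0, 0, 0.105, -0.0045, 0.0225, 0, 0, 0, 0, 0.105, -0.0045, 0.0225, 0, 0, 0, 0, 0.105, -0.0045, 0.0225, 0, 0, 0, 0, 0.105, -0.0045, 0.0225, 0, 0, 0, 0, 0.105, -0.0045, 0.0225, 0, 0, 0, 0, 0.105, -0.0045, 0.0225, 0, 0, 0, 0, 0.105, -0.0045, 0.0225, 0, 0],
)

```text
clock: 11.6
position: [0.5555, -0.0853, 0.2873]
tcp_rot: [-0.001, 0.884, 0.468, -0.001]
contact_force: [0.1, -0.4, 0.6]
gripper_width: 0.499
grip_force: 0.0
```

Request:
arm_command(
  steps=[0, 0, 0.105, -0.0045, 0.0225, 0, 0, 0, 0, 0.105, -0.0045, 0.0225, 0, 0, 0, 0, 0.105, -0.0045, 0.0225, 0, 0, 0, 0, 0.105, -0.0045, 0.0225, 0, 0, 0, 0, 0.105, -0.0045, 0.0225, 0, 0, 0, 0, 0.105, -0.0045, 0.0225, 0, 0, 0, 0, 0.105, -0.0045, 0.0225, 0, 0, 0, 0, 0.07, -0.003, 0.015, 0, 0, 0, 0, 0.035, -0.0015, 0.008, 0, 0, 0, 0, 0, 0, 0, 0, 0, 0, 0, 0, 0, 0, 0, 0],
)

```text
clock: 12.52
position: [0.5205, 0.0929, 0.2878]
tcp_rot: [-0.0, 0.619, 0.785, -0.0]
contact_force: [-0.6, -0.1, -0.0]
gripper_width: 0.503
grip_force: 0.0
```

```bash
python3 st.py
```

```text
t 12.52 pos [0.5205 0.0929 0.2878] line -166.52 zaxis [-8.e-04 -6.e-04 -1.e+00] w 0.503 gf 0.0 F [-0.62 -0.08 -0.01] q [ 0.38  0.3  -0.74  1.8   0.22  1.13 -0.2 ]
```

Request:
arm_command(
  steps=[0, 0, 0, 0, 0.002, -0.008, 0, 0, 0, 0, 0, 0.002, -0.016, 0, 0, 0, 0, 0, 0, -0.025, 0, 0, 0, 0, 0, 0, -0.025, 0, 0, 0, 0, 0, 0, -0.025, 0, 0, 0, 0, 0, 0, -0.025, 0, 0, 0, 0, 0, 0, -0.025, -0.2, 0, 0, 0, 0, 0, -0.025, -0.3, 0, 0, 0, 0, 0, -0.02, -0.3, 0, 0, 0, 0, 0, -0.012, -0.3, 0, 0, 0, 0, 0, -0.006, -0.3, 0, 0, 0, 0, 0, 0, -0.3],
)

```text
clock: 13.52
position: [0.5201, 0.0967, 0.075]
tcp_rot: [-0.001, 0.619, 0.785, -0.001]
contact_force: [-0.5, 0.6, 0.1]
gripper_width: 0.352
grip_force: 0.0
```

```bash
python3 st.py; python3 - <<'E'
from h import *
im,d=bot.capture("side");a=cv2.resize(im[190:310,200:320,::-1],None,fx=3.3,fy=3.3,interpolation=cv2.INTER_CUBIC)
im,d=bot.capture("top");b=cv2.resize(im[140:260,140:260,::-1],None,fx=3.3,fy=3.3,interpolation=cv2.INTER_CUBIC)
np.savez("top1.npz",im=im,d=d)
cv2.imwrite("pics/s7.png",np.hstack([a,b]))
E
```

```text
t 13.52 pos [0.5201 0.0967 0.075 ] line -166.54 zaxis [-2.2e-03 -4.0e-04 -1.0e+00] w 0.352 gf 0.0 F [-0.5   0.59  0.12] q [ 0.23  0.58 -0.59  1.98  0.48  0.73 -0.42]
```

View pics/s7.png

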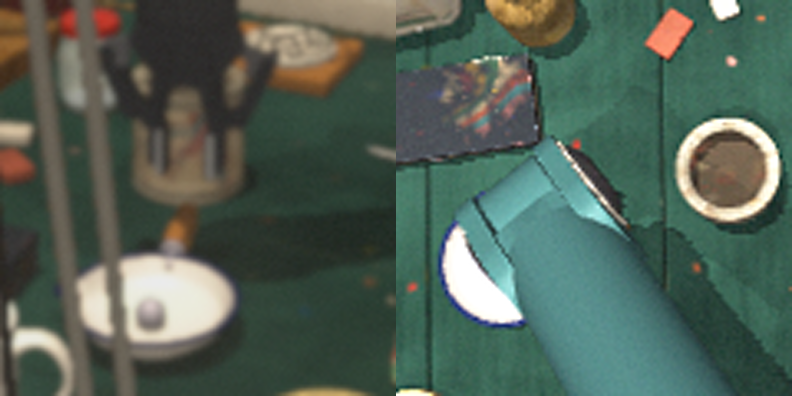

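The open fingers (left half, px 157 and 213) straddle the handle (182,225), and the ball is centred at (150,310). Next I descend the last 64 mm and close in stages.

Request:
arm_command(
  steps=[0, 0, 0, 0.0005, 0, -0.006, -0.3, 0, 0, 0, 0.0005, 0, -0.012, -0.3, 0, 0, 0, 0, 0, -0.014, -0.3, 0, 0, 0, 0, 0, -0.012, -0.3, 0, 0, 0, 0, 0, -0.01, -0.3, 0, 0, 0, 0, 0, -0.006, -0.3, 0, 0, 0, 0, 0, -0.004, -0.3, 0, 0, 0, 0, 0, 0, -0.3, 0, 0, 0, 0, 0, 0, -0.3],
)

```text
clock: 14.37
position: [0.5218, 0.0976, 0.0123]
tcp_rot: [-0.0, 0.619, 0.786, 0.0]
contact_force: [0.4, -0.1, -0.5]
gripper_width: 0.348
grip_force: 0.0
```

Request:
arm_command(
  steps=[0, 0, 0, 0, 0, 0, -0.4, 0, 0, 0, 0, 0, 0, -0.45, 0, 0, 0, 0, 0, 0, -0.5, 0, 0, 0, 0, 0, 0, -0.55, 0, 0, 0, 0, 0, 0, -0.6, 0, 0, 0, 0, 0, 0, -0.65, 0, 0, 0, 0, 0, 0, -0.7, 0, 0, 0, 0, 0, 0, -1, 0, 0, 0, 0, 0, 0, -1, 0, 0, 0, 0, 0, 0, -1, 0, 0, 0, 0, 0, 0, -1],
)

```text
clock: 15.28
position: [0.5222, 0.0974, 0.0125]
tcp_rot: [0.0, 0.619, 0.785, 0.0]
contact_force: [1.9, -1.3, 4.4]
gripper_width: 0.175
grip_force: 60.3
```

```bash
python3 st.py; python3 - <<'E'
from h import *
z=np.load("top1.npz");uv,P=cloud("top",z["d"],[220,172,262,212])
g=(P[:,2]>.088)&(P[:,2]<.105);e=cv2.minEnclosingCircle(P[g][:,:2].astype(np.float32));print("tin now",e,P[g].min(0),P[g].max(0))
E
```

```text
t 15.28 pos [0.5222 0.0974 0.0125] line -166.5 zaxis [ 8.e-04  0.e+00 -1.e+00] w 0.175 gf 60.3 F [ 1.89 -1.28  4.44] q [ 0.16  0.68 -0.52  1.99  0.56  0.62 -0.5 ]
tin now ((0.5770200490951538, -0.027344390749931335), 0.04694819077849388) [ 0.53086731 -0.07398841  0.08802898] [0.62107803 0.01901673 0.10127208]
```

Gripped (width 0.175, 60 N) and the tin is where it was. Next comes a gentle lift.

Request:
arm_command(
  steps=[0, 0, 0, 0, 0, 0.001, -1, 0, 0, 0, 0, 0, 0.002, -1, 0, 0, 0, 0, 0, 0.003, -1, 0, 0, 0, 0, 0, 0.004, -1, 0, 0, 0, 0, 0, 0.005, -1, 0, 0, 0, 0, 0, 0.006, -1, 0, 0, 0, 0, 0, 0.006, -1, 0, 0, 0, 0, 0, 0.006, -1, 0, 0, 0, 0, 0, 0.006, -1, 0, 0, 0, 0, 0, 0.006, -1, 0, 0, 0, 0, 0, 0.006, -1, 0, 0, 0, 0, 0, 0.006, -1],
)

```text
clock: 16.28
position: [0.5217, 0.0974, 0.0699]
tcp_rot: [0.0, 0.619, 0.785, 0.0]
contact_force: [1.0, 0.1, -2.3]
gripper_width: 0.174
grip_force: 59.5
```

Request:
arm_command(
  steps=[0, 0, 0, 0, 0, 0.006, -1, 0, 0, 0, 0, 0, 0.006, -1, 0, 0, 0, 0, 0, 0.006, -1, 0, 0, 0, 0, 0, 0.006, -1, 0, 0, 0, 0, 0, 0.006, -1, 0, 0, 0, 0, 0, 0.006, -1, 0, 0, 0, 0, 0, 0.005, -1, 0, 0, 0, 0, 0, 0.004, -1, 0, 0, 0, 0, 0, 0.003, -1, 0, 0, 0, 0, 0, 0.002, -1, 0, 0, 0, 0, 0, 0.001, -1, 0, 0, 0, 0, 0, 0, -1],
)

```text
clock: 17.28
position: [0.5217, 0.0973, 0.1203]
tcp_rot: [0.0, 0.619, 0.785, -0.0]
contact_force: [-0.6, 0.5, -2.0]
gripper_width: 0.181
grip_force: 59.5
```

```bash
python3 st.py; cat > look.py <<'E'
import sys
from h import *
im,d=bot.capture("side");l,t,r,b=map(int,sys.argv[2:6])
hs=cv2.cvtColor(im,cv2.COLOR_RGB2HSV)
uv,P=cloud("side",d,[l,t,r,b]);H=hs[uv[:,1],uv[:,0]].astype(int)
# white floor/wall & rim plane from blue rim
bl=(H[:,0]>100)&(H[:,0]<135)&(H[:,1]>60)&(P[:,2]>.09);p=P[bl]
if len(p)>10:
    for _ in range(3):
        A=np.c_[p[:,:2],np.ones(len(p))];s=np.linalg.lstsq(A,p[:,2],rcond=None)[0];e=p[:,2]-A@s;p=p[abs(e)<2*e.std()+1e-4]
    print("rim n",len(p),"slope x,y deg",np.degrees(np.arctan(s[:2])).round(1),"mean",p.mean(0).round(4),"min",p.min(0).round(3),"max",p.max(0).round(3))
cv2.imwrite(sys.argv[1],cv2.resize(im[t:b,l:r,::-1],None,fx=4.5,fy=4.5,interpolation=cv2.INTER_CUBIC))
E
python3 look.py pics/s8.png 190 180 310 300
```

```text
t 17.28 pos [0.5217 0.0973 0.1203] line -166.49 zaxis [ 0.e+00 -1.e-04 -1.e+00] w 0.181 gf 59.5 F [-0.58  0.46 -1.99] q [ 0.27  0.51 -0.64  1.95  0.42  0.81 -0.37]
```

View pics/s8.png

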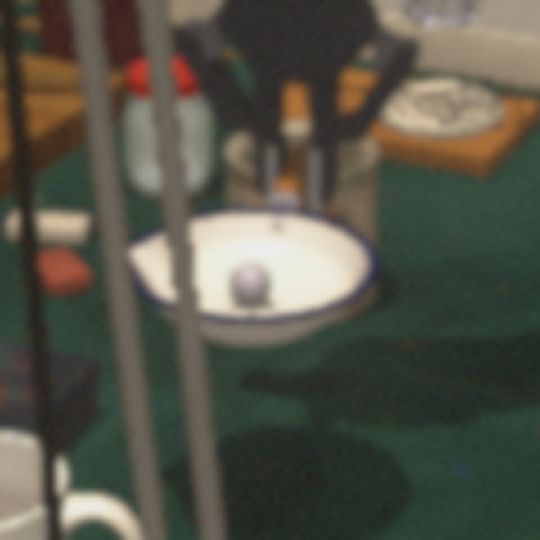

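The dish is lifted and looks level, with the ball near the middle at px (252,285); that is picture 10, so from here I check with numbers. I fit the tilt and the ball position from the point cloud.

```bash
cat > tilt.py <<'E'
import sys
from h import *
cx,cy,z0=map(float,sys.argv[1:4])  # expected centre, underside
for cam in("side","top"):
    im,d=bot.capture(cam);uv,P=cloud(cam,d)
    r=np.hypot(P[:,0]-cx,P[:,1]-cy);hs=cv2.cvtColor(im,cv2.COLOR_RGB2HSV)[uv[:,1],uv[:,0]].astype(int)
    m=(r<.058)&(P[:,2]>z0-.015)&(P[:,2]<z0+.05)&(hs[:,2]>60)
    p=P[m];w=(hs[m][:,2]>165)
    q=p[w&(p[:,2]<z0+.03)]
    x,y=q[:,0]-cx,q[:,1]-cy;rr=np.hypot(x,y)
    prof=np.interp(rr,[0,.012,.03,.047,.058],[.004,.004,.0069,.0114,.026])
    ok=rr<.047;A=np.c_[x,y,np.ones(len(x))];e=q[:,2]-z0-prof
    for _ in range(4):
        s=np.linalg.lstsq(A[ok],e[ok],rcond=None)[0];ok=(rr<.047)&(abs(e-A@s)<.006)
    print(cam,"n",ok.sum(),"tilt deg x,y",np.degrees(s[:2]).round(1),"dz mm",(s[2]*1e3).round(1),"std",(e-A@s)[ok].std().round(4))
    res=p[:,2]-z0-np.interp(np.hypot(p[:,0]-cx,p[:,1]-cy),[0,.012,.03,.047,.058],[.004,.004,.0069,.0114,.026])-np.c_[p[:,0]-cx,p[:,1]-cy,np.ones(len(p))]@s
    b=(res>.009)&(np.hypot(p[:,0]-cx,p[:,1]-cy)<.04)
    if b.sum()>3:
        c=p[b].mean(0);print("   ball surf n",b.sum(),c.round(4),"off mm",((c[:2]-[cx,cy])*1e3).round(1))
E
python3 tilt.py .4993 .1907 .108
```

```text
side n 388 tilt deg x,y [ 1.7 -1.7] dz mm -2.1 std 0.0013
   ball surf n 67 [0.4947 0.1994 0.1261] off mm [-4.6  8.7]
top n 217 tilt deg x,y [ 1.8 -1.9] dz mm -0.1 std 0.0024
```

The fit shows about 2° of sag away from the handle, in both cameras. I trim it slowly, raise the dish a bit, and measure again.

Request:
arm_command(
  steps=[0.002, 0.001, 0, 0, 0, 0, -1, 0.003, 0.002, 0, 0, 0, 0.001, -1, 0.003, 0.003, 0, 0, 0, 0.001, -1, 0.003, 0.003, 0, 0, 0, 0.001, -1, 0.003, 0.003, 0, 0, 0, 0.001, -1, 0.003, 0.003, 0, 0, 0, 0.001, -1, 0.003, 0.002, 0, 0, 0, 0.001, -1, 0.003, 0.002, 0, 0, 0, 0, -1, 0.002, 0.001, 0, 0, 0, 0, -1, 0, 0, 0, 0, 0, 0, -1, 0, 0, 0, 0, 0, 0, -1, 0, 0, 0, 0, 0, 0, -1],
)

```text
clock: 18.43
position: [0.5216, 0.0974, 0.1262]
tcp_rot: [-0.016, 0.619, 0.785, 0.004]
contact_force: [-0.5, 0.8, -1.9]
gripper_width: 0.175
grip_force: 59.6
```

```bash
python3 st.py; python3 tilt.py .4993 .1907 .116
```

```text
t 18.43 pos [0.5216 0.0974 0.1262] line -166.47 zaxis [-0.0201  0.0249 -0.9995] w 0.175 gf 59.6 F [-0.48  0.8  -1.88] q [ 0.3   0.52 -0.66  1.93  0.38  0.84 -0.33]
side n 335 tilt deg x,y [ 0.6 -0.6] dz mm -1.4 std 0.0013
   ball surf n 66 [0.4946 0.1992 0.1346] off mm [-4.7  8.5]
top n 362 tilt deg x,y [-0.1  0.7] dz mm -0.1 std 0.0024
   ball surf n 22 [0.4944 0.1963 0.1385] off mm [-4.9  5.6]
```

```bash
python3 - <<'E'
import numpy as np
N=72;s=np.linspace(0,1,N+1);f=10*s**3-15*s**4+6*s**5
C=np.array([.4993,.1907])+f[:,None]*(np.array([.577,.043])-[.4993,.1907]);psi=np.radians(103.5)*(1-f)
T=C-.096*np.c_[np.cos(psi),np.sin(psi)]
Q=np.c_[np.round((psi-psi[0])/.001)*.001,np.round((T-T[0])/.0005)*.0005]
D=np.diff(Q,axis=0)
for i in range(0,N,12): print(", ".join("0, 0, %g, %g, %g, 0, -1"%tuple(r.round(4)+0) for r in D[i:i+12]))
print(Q[-1])
E
```

```text
0, 0, 0, 0, 0, 0, -1, 0, 0, 0, 0, 0, 0, -1, 0, 0, -0.001, 0, 0, 0, -1, 0, 0, -0.002, 0, -0.0005, 0, -1, 0, 0, -0.002, -0.0005, 0, 0, -1, 0, 0, -0.004, 0, -0.0005, 0, -1, 0, 0, -0.005, 0, -0.0005, 0, -1, 0, 0, -0.007, -0.0005, -0.0005, 0, -1, 0, 0, -0.008, -0.0005, -0.001, 0, -1, 0, 0, -0.01, -0.0005, -0.001, 0, -1, 0, 0, -0.012, -0.0005, -0.001, 0, -1, 0, 0, -0.013, -0.001, -0.0015, 0, -1
0, 0, -0.016, -0.0005, -0.0015, 0, -1, 0, 0, -0.017, -0.001, -0.0015, 0, -1, 0, 0, -0.02, -0.001, -0.002, 0, -1, 0, 0, -0.021, -0.001, -0.002, 0, -1, 0, 0, -0.024, -0.0015, -0.002, 0, -1, 0, 0, -0.025, -0.001, -0.0025, 0, -1, 0, 0, -0.027, -0.0015, -0.002, 0, -1, 0, 0, -0.03, -0.0015, -0.0025, 0, -1, 0, 0, -0.031, -0.002, -0.0025, 0, -1, 0, 0, -0.033, -0.0015, -0.0025, 0, -1, 0, 0, -0.035, -0.002, -0.0025, 0, -1, 0, 0, -0.036, -0.002, -0.0025, 0, -1
0, 0, -0.038, -0.002, -0.0025, 0, -1, 0, 0, -0.039, -0.002, -0.0025, 0, -1, 0, 0, -0.041, -0.002, -0.0025, 0, -1, 0, 0, -0.042, -0.002, -0.0025, 0, -1, 0, 0, -0.043, -0.002, -0.002, 0, -1, 0, 0, -0.044, -0.002, -0.002, 0, -1, 0, 0, -0.045, -0.002, -0.002
[... 693 characters left out ...]
005, 0, -1, 0, 0, -0.032, 0.0005, 0.0005, 0, -1, 0, 0, -0.029, 0.001, 0.0005, 0, -1, 0, 0, -0.027, 0.0005, 0, 0, -1, 0, 0, -0.026, 0.0005, 0.0005, 0, -1, 0, 0, -0.023, 0.001, 0, 0, -1, 0, 0, -0.022, 0.0005, 0.0005, 0, -1, 0, 0, -0.019, 0.0005, 0.0005, 0, -1, 0, 0, -0.018, 0.0005, 0, 0, -1, 0, 0, -0.015, 0.0005, 0, 0, -1
0, 0, -0.014, 0.0005, 0.0005, 0, -1, 0, 0, -0.012, 0.0005, 0, 0, -1, 0, 0, -0.009, 0.0005, 0, 0, -1, 0, 0, -0.009, 0.0005, 0.0005, 0, -1, 0, 0, -0.006, 0, 0, 0, -1, 0, 0, -0.005, 0.0005, 0, 0, -1, 0, 0, -0.004, 0, 0, 0, -1, 0, 0, -0.003, 0, 0, 0, -1, 0, 0, -0.001, 0, 0, 0, -1, 0, 0, -0.001, 0.0005, 0, 0, -1, 0, 0, 0, 0, 0, 0, -1, 0, 0, 0, 0, 0, 0, -1
[-1.806  -0.0405 -0.0545]
```

Request:
arm_command(
  steps=[0, 0, -0.001, 0, 0, 0, -1, 0, 0, -0.002, 0, -0.0005, 0, -1, 0, 0, -0.002, -0.0005, 0, 0, -1, 0, 0, -0.004, 0, -0.0005, 0, -1, 0, 0, -0.005, 0, -0.0005, 0, -1, 0, 0, -0.007, -0.0005, -0.0005, 0, -1, 0, 0, -0.008, -0.0005, -0.001, 0, -1, 0, 0, -0.01, -0.0005, -0.001, 0, -1, 0, 0, -0.012, -0.0005, -0.001, 0, -1, 0, 0, -0.013, -0.001, -0.0015, 0, -1],
)

```text
clock: 19.37
position: [0.5182, 0.0909, 0.1263]
tcp_rot: [-0.015, 0.644, 0.765, 0.004]
contact_force: [0.6, 0.2, -2.9]
gripper_width: 0.171
grip_force: 59.5
```

Request:
arm_command(
  steps=[0, 0, -0.016, -0.0005, -0.0015, 0, -1, 0, 0, -0.017, -0.001, -0.0015, 0, -1, 0, 0, -0.02, -0.001, -0.002, 0, -1, 0, 0, -0.021, -0.001, -0.002, 0, -1, 0, 0, -0.024, -0.0015, -0.002, 0, -1, 0, 0, -0.025, -0.001, -0.0025, 0, -1, 0, 0, -0.027, -0.0015, -0.002, 0, -1, 0, 0, -0.03, -0.0015, -0.0025, 0, -1, 0, 0, -0.031, -0.002, -0.0025, 0, -1, 0, 0, -0.033, -0.0015, -0.0025, 0, -1, 0, 0, -0.035, -0.002, -0.0025, 0, -1, 0, 0, -0.036, -0.002, -0.0025, 0, -1],
)

```text
clock: 20.37
position: [0.5015, 0.0646, 0.1263]
tcp_rot: [-0.015, 0.757, 0.653, 0.006]
contact_force: [0.3, 0.3, -2.7]
gripper_width: 0.176
grip_force: 59.5
```

Request:
arm_command(
  steps=[0, 0, -0.038, -0.002, -0.0025, 0, -1, 0, 0, -0.039, -0.002, -0.0025, 0, -1, 0, 0, -0.041, -0.002, -0.0025, 0, -1, 0, 0, -0.042, -0.002, -0.0025, 0, -1, 0, 0, -0.043, -0.002, -0.002, 0, -1, 0, 0, -0.044, -0.002, -0.002, 0, -1, 0, 0, -0.045, -0.002, -0.002, 0, -1, 0, 0, -0.046, -0.002, -0.002, 0, -1, 0, 0, -0.046, -0.002, -0.0015, 0, -1, 0, 0, -0.046, -0.0015, -0.0015, 0, -1, 0, 0, -0.047, -0.002, -0.0015, 0, -1, 0, 0, -0.047, -0.0015, -0.001, 0, -1],
)

```text
clock: 21.37
position: [0.4784, 0.0412, 0.1263]
tcp_rot: [-0.012, 0.9, 0.435, 0.01]
contact_force: [-0.6, -0.2, -1.4]
gripper_width: 0.176
grip_force: 59.5
```

Request:
arm_command(
  steps=[0, 0, -0.047, -0.0015, -0.001, 0, -1, 0, 0, -0.047, -0.0015, -0.0005, 0, -1, 0, 0, -0.047, -0.001, -0.001, 0, -1, 0, 0, -0.046, -0.001, -0.0005, 0, -1, 0, 0, -0.045, -0.001, 0, 0, -1, 0, 0, -0.045, -0.0005, -0.0005, 0, -1, 0, 0, -0.044, -0.0005, 0, 0, -1, 0, 0, -0.043, -0.0005, 0, 0, -1, 0, 0, -0.042, 0, 0, 0, -1, 0, 0, -0.041, 0, 0, 0, -1, 0, 0, -0.039, 0, 0.0005, 0, -1, 0, 0, -0.038, 0.0005, 0, 0, -1],
)

```text
clock: 22.37
position: [0.4714, 0.0385, 0.1263]
tcp_rot: [-0.01, 0.982, 0.187, 0.013]
contact_force: [0.8, 0.1, -1.7]
gripper_width: 0.173
grip_force: 59.5
```

Request:
arm_command(
  steps=[0, 0, -0.037, 0, 0.0005, 0, -1, 0, 0, -0.034, 0.0005, 0, 0, -1, 0, 0, -0.033, 0.0005, 0.0005, 0, -1, 0, 0, -0.032, 0.0005, 0.0005, 0, -1, 0, 0, -0.029, 0.001, 0.0005, 0, -1, 0, 0, -0.027, 0.0005, 0, 0, -1, 0, 0, -0.026, 0.0005, 0.0005, 0, -1, 0, 0, -0.023, 0.001, 0, 0, -1, 0, 0, -0.022, 0.0005, 0.0005, 0, -1, 0, 0, -0.019, 0.0005, 0.0005, 0, -1, 0, 0, -0.018, 0.0005, 0, 0, -1, 0, 0, -0.015, 0.0005, 0, 0, -1],
)

```text
clock: 23.37
position: [0.4782, 0.042, 0.1263]
tcp_rot: [-0.007, 0.999, 0.032, 0.014]
contact_force: [-0.3, 1.2, -2.4]
gripper_width: 0.177
grip_force: 59.5
```

Request:
arm_command(
  steps=[0, 0, -0.014, 0.0005, 0.0005, 0, -1, 0, 0, -0.012, 0.0005, 0, 0, -1, 0, 0, -0.009, 0.0005, 0, 0, -1, 0, 0, -0.009, 0.0005, 0.0005, 0, -1, 0, 0, -0.006, 0, 0, 0, -1, 0, 0, -0.005, 0.0005, 0, 0, -1, 0, 0, -0.004, 0, 0, 0, -1, 0, 0, -0.003, 0, 0, 0, -1, 0, 0, -0.001, 0, 0, 0, -1, 0, 0, -0.001, 0.0005, 0, 0, -1, 0, 0, 0, 0, 0, 0, -1, 0, 0, 0, 0, 0, 0, -1],
)

```text
clock: 24.37
position: [0.4812, 0.0429, 0.1263]
tcp_rot: [-0.007, 1.0, 0.0, 0.014]
contact_force: [0.0, 0.5, -2.0]
gripper_width: 0.173
grip_force: 59.5
```

```bash
python3 st.py; python3 tilt.py .577 .043 .116; python3 - <<'E'
from h import *
im,d=bot.capture("top");np.savez("top2.npz",im=im,d=d);hs=cv2.cvtColor(im,cv2.COLOR_RGB2HSV);uv,P=cloud("top",d,[180,140,270,240]);H=hs[uv[:,1],uv[:,0]].astype(int)
b=(H[:,0]>105)&(H[:,0]<130)&(H[:,1]>100)&(H[:,2]>50)&(P[:,2]>.09)&(P[:,2]<.2)
p=P[b];print("rim",b.sum(),p.min(0),p.max(0));q=p[:,:2]
for _ in range(4):
    A=np.c_[2*q,np.ones(len(q))];s=np.linalg.lstsq(A,(q**2).sum(1),rcond=None)[0];r=np.sqrt(s[2]+s[:2]@s[:2]);e=np.hypot(*(q-s[:2]).T)-r;q=q[abs(e)<.005]
print("circle",s[:2],r,"lip px lowest y",p[p[:,1].argsort()[:6]].round(4).tolist())
E
```

```text
t 24.37 pos [0.4812 0.0429 0.1263] line 90.06 zaxis [ 0.0289  0.0136 -0.9995] w 0.173 gf 59.5 F [ 0.03  0.51 -1.99] q [ 0.07  0.34 -0.26  2.1   0.13  0.68 -1.84]
side n 213 tilt deg x,y [ 2.8 -0.9] dz mm -1.2 std 0.0015
   ball surf n 48 [0.5717 0.0456 0.1345] off mm [-5.3  2.6]
top n 743 tilt deg x,y [1.8 1.7] dz mm 0.1 std 0.0023
   ball surf n 45 [0.574  0.0383 0.1384] off mm [-3.  -4.7]
rim 148 [ 0.52126054 -0.0269015   0.13733219] [0.63731073 0.10262964 0.15010084]
circle [0.57556971 0.04171652] 0.0594670794858129 lip px lowest y [[0.5808, -0.0269, 0.1407], [0.5778, -0.0269, 0.1423], [0.575, -0.0268, 0.1415], [0.5719, -0.0268, 0.1434], [0.5833, -0.0242, 0.1459], [0.5807, -0.0241, 0.1432]]
```

The lip is measured at (0.577, -0.027, 0.142), right over the mouth. I let the dish settle, check the ball once more, then hand in.

Request:
arm_command(
  steps=[0, 0, 0, 0, 0, 0, -1, 0, 0, 0, 0, 0, 0, -1, 0, 0, 0, 0, 0, 0, -1, 0, 0, 0, 0, 0, 0, -1, 0, 0, 0, 0, 0, 0, -1, 0, 0, 0, 0, 0, 0, -1, 0, 0, 0, 0, 0, 0, -1, 0, 0, 0, 0, 0, 0, -1, 0, 0, 0, 0, 0, 0, -1, 0, 0, 0, 0, 0, 0, -1, 0, 0, 0, 0, 0, 0, -1, 0, 0, 0, 0, 0, 0, -1],
)

```text
clock: 25.52
position: [0.4812, 0.0429, 0.1263]
tcp_rot: [-0.007, 1.0, 0.0, 0.014]
contact_force: [0.5, 0.1, -2.8]
gripper_width: 0.177
grip_force: 59.5
```

```bash
python3 st.py; python3 tilt.py .576 .0425 .116; python3 - <<'E'
from h import *
im,d=bot.capture("top");uv,P=cloud("top",d,[300,150,360,210]);print("strainer knob on hook",np.median(P[P[:,2]>.232],0),(P[:,2]>.232).sum())
E
```

```text
t 25.52 pos [0.4812 0.0429 0.1263] line 90.05 zaxis [ 0.0289  0.0136 -0.9995] w 0.177 gf 59.5 F [ 0.49  0.1  -2.81] q [ 0.07  0.34 -0.26  2.1   0.13  0.68 -1.84]
side n 210 tilt deg x,y [ 1.9 -0.4] dz mm -0.8 std 0.0015
   ball surf n 47 [0.5713 0.0461 0.1349] off mm [-4.7  3.6]
top n 748 tilt deg x,y [1.6 1.3] dz mm -0.0 std 0.0024
   ball surf n 45 [0.5742 0.0383 0.1382] off mm [-1.8 -4.2]
strainer knob on hook [ 0.59795232 -0.28725655  0.24269491] 40
```

The ball is at rest about 5 mm off the middle, and the knob still stands on the hook seat at 0.243 m. Handing in.

```bash
python3 -c "
from workcell import bot
print(bot.hand_in())"
```

```text
the job is handed in; nothing more can be done
None
```

I handed the job in at about 26 s; no verdict came back. By my last measurements the strainer hangs free on the hook, and the dish is held near level (about 2°) with its handle towards the robot. The lip is about 47 mm above the middle of the tin's mouth and the ball lies about 5 mm off its middle.

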